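# Shut and quarter-turn-lock the brass clip box

## Robot

A 6-joint arm with a two-finger parallel gripper is mounted at the origin on the work surface. World frame = base frame: x ahead of the robot, y to its left, z up, the work surface at z = 0. Lengths are in m, angles in degrees, forces in N, time in s.
With the tool pointing down it reaches from about 0.35 to 0.8 m from the base axis. Payload 7.3 kg.
Tool frame: the origin (TCP) lies midway between the tips of the shut fingers; the grasp point (between the pads) lies 19 mm behind it; z points along the fingers, y is the line along which they close (so a half turn about z gives the same grasp; the last joint's range is limited). The gripper opens to 85 mm and grips with 20 to 120 N. Pads are 22 mm wide; open, the fingers measure 114 mm over their backs; the gripper's body (76 mm by 85 mm) begins 54 mm behind the grasp point. The pads swing forward as they close: fully open they stand 13 mm farther back than shut.
Start: joints at [-77.063, 19.595, 87.324, -0, 73.075, -8.365], TCP at [0.191, -0.489, 0.231] pointing down, gripper open.
Joint ranges: [-145.02, 145.02], [-44.19, 115.74], [2.07, 154.8], [-57.11, 237.11], [16.16, 152.29], [-177.93, 177.93]. Speed limits (degrees/s): [147.25, 147.25, 180, 180, 180, 180].

## Interface

Orientations are given as a 3x3 rotation matrix whose columns are the frame's x, y, z axes.
In Python, from rig import * gives the robot as it stands. The module is installed in compiled form; this text tells all that it offers.
- The arm moves only by the tool send_rows, never from a script. Its argument "deltas" is a list of rows, each an object with "jaw": the opening, from -1 (shut) to 1 (fully open), so that 0 is half open; "slide": the shift along the world's x, y, z in units of 0.2 m (1.0 is 0.2 m), a list of three; "yaw": the turn about the world's z in units of 180 degrees (1.0 is 180 degrees). In form: [{"jaw": jaw, "slide": [dx, dy, dz], "yaw": yaw}, ...]. A call has 1 to 12 rows; each row is the pose to reach, as a shift and turn from the pose commanded when the call began, turning the shorter way round; what a row does not reach only later rows make up. A row lasts 1/12 s, in which the tool goes at most 41.7 mm and 7.16 degrees, less where a joint would pass 70% of its speed; a pose out of reach is approached as far as the arm can. A call with a number of a shift or a turn outside -1 to 1 is refused whole. A call with a gripper value outside its range is refused whole. The fingers move at their own pace and stop on an object; "force" is the grip in N (left out, the last holds). Time passes only in rows, so rows that repeat a pose let the fingers close. It gives the time, the measured TCP pose, the force, the opening and the grip force at its end, in the units of the state.
- state(): the state, without advancing time (a new reading comes with each control period).
- read_camera(name): name is "scene" or "top"; returns (picture, depth): 400x640x3 uint8, red, green, blue; 400x640 float32, m along the optical axis (not along the pixel's ray), 0 where there is no reading.
- camera_params(name): a dict with "vertical_fov" (degrees; the focal length in pixels is half the picture's height over the tangent of half this angle, whatever the lens; pixels are square), "cx", "cy" (the principal point, pixels), "k1" (the pictures are not rectified: a ray, as slopes to the right and down, at radius r is drawn at 1 + k1 r^2 times it, then the intrinsics apply), "R" (3x3) and "t" (3): a world point X has camera coordinates R X + t. Camera axes: x right, y down, z forward; pixel columns grow to the right and rows downward; lengths in m; the calibration is good to about 2 mm. A picture is of the moment at which its call begins. camera_params takes no time and is no camera call.
- finish_job(): hands the job in; it is judged then, once.
The state is a dict: "time_s": time; "joints": joint angles; "joint_velocities": joint speeds; "effort": joint torques, N m; "tcp_pos": TCP position; "orientation": TCP orientation; "force": force on the tool from outside, world axes, zero at the start; "wrist_torque": the same for the moment, N m; "grip_width": finger opening in m; "grasp_force": force on a finger pad.
Only numpy, scipy, OpenCV 4.12 (cv2) and the standard library are available. Lean on these libraries where they do the work, as an engineer would, in place of code of your own. Each camera call takes 0.05 s, during which the arm holds its last target. There are 200 camera calls.

## Task

Ease the open lid of the brass paper-clip box shut without slamming it, then press its red-winged quarter-turn fastener down and turn it a full quarter turn clockwise (seen from above) until its cam catches, and let go. Press by feel: how deep the fastener must go differs from box to box, and its mechanism must never be forced (a push of 9 to 12 N is always enough; 15 N is too much). Leave the pen tray, stapler, paperweight and binder clip where they are.

Things in the scene. Friction and masses are not known exactly. Their poses are not given: they have to be found in the camera images.
- stand: Brass box screwed to the desk, 130 mm (x) by 110 mm (y) by 55 mm high, on a thin flange 156 x 136 mm. Origin: centre of its underside, on the desk. The lid's hinge runs along its y axis on the +x rim; the lid's free edge is over the -x rim. It does not move.
- lid (a joint): Lid hinge angle in rad: 0 shut (level on the box), positive with the free edge raised; starts at 0.5 to 1.0. A stiff friction hinge: the lid stays where it is left; 2 to 5 N pushed down near the free edge moves it.
- lid_hinge (a point): Point on the hinge line at mid-width, at the level of the lid's underside (55 mm above the desk). The lid is a brass plate 130 mm long from here to its free edge, 110 mm wide, 6 mm thick.
- lid_edge (a point): Middle of the free edge of the lid, on its upper face (61 mm above the desk when the lid is shut).
- fastener: Quarter-turn fastener in the lid: steel collar disc (40 mm across, 4 mm thick) with an upright red wing (40 mm long on its x axis, 10 wide, 20 tall), on a stud with a cross-bar (cam) inside the box. Axis at mid-width, 75 mm from the hinge line. Origin on the axis, level with the lid's upper face when not pressed; collar top 24.5 mm, wing top 44.5 mm above it. Unturned, its x is along the box's x.
- wing_top (a point): Centre of the wing's top face, on the fastener's axis (20 mm above the collar's top face). 44.5 mm above the lid's upper face when not pressed.
- press (a joint): Fastener's travel into the lid, m; 0 released, limit 0.0195. Return spring 4 N + 0.2 N/mm (+0.1 N per mm/s). Lid shut, its cam sits in a slot and cannot turn until pressed below the keeper, at a depth that differs per box, 4 to 16 mm, unseen. Just below (0.4 mm) it meets a pad, 12 N/mm; with 2 to 8 N on the pad it turns freely. Once caught and let go it rises to 3 mm above the keeper depth.
- turn (a joint): Turn of the fastener, rad: 0 at the start (wing along the box's x axis), growing clockwise seen from above; the cam catches at 1.57 (wing across the box), stop at 1.66. Once pressed deep enough it turns with under 0.15 N m. If let go part-way, with the cam under the keeper, it stays down and at that angle.
- tray: Mahogany pen tray 200 x 70 x 22 mm with two pens, loose. Origin under its centre.
- stapler: Silver stapler with chipped chrome, 135 x 36 mm and about 52 mm high, loose. Origin under its centre.
- paperweight: Cut-crystal paperweight, 72 mm across, 42 mm high, loose. Origin under its centre.
- clip: Black binder clip standing on its spine, 41 x 24 mm and 41 mm high, loose. Origin under its centre.
Things that resemble listed ones, but are neither listed nor needed, are in the scene too. What is meant by the stand is not black, orange or purple, and is the larger of those in its own colour.

How it is judged (in metres and radians):
On the way, in this order (a step that is already met when the one before it is completed fails the run):
1. the lid is shut with the fastener still unturned (value of joint lid below 0.03 rad and value of joint turn below 0.3 rad), for 0.2 s.
2. the fastener is turned a quarter turn with the lid shut (value of joint lid below 0.03 rad and value of joint turn above 1.42 rad), for 0.2 s.
At the end, for the whole second after the job is handed in: The lid is shut (hinge angle below 0.03 rad), the fastener is turned at least 1.42 rad clockwise so that its cam sits in the notch, and it is released and at rest (all of step 2 and linear speed of fastener below 0.01 m/s and angular speed of fastener below 0.05 rad/s); the robot touches nothing.
It fails at once if the fastener's mechanism is forced: more than 10 N between its cam and the inside of the box (contact force between fastener and stand above 10 N).
It fails at once if the lid is slammed (closing faster than 2.5 rad/s) (velocity of joint lid below -2.5 rad/s).
It fails at once if the pen tray, stapler, paperweight or binder clip is moved more than 15 mm or tipped (distance of any of tray, stapler, paperweight, clip from where it was at the start of the episode above 0.015 m or angle between any of tray, stapler, paperweight, clip's own z axis and vertical above 0.3 rad).
It also fails if it takes over 70 s, if anything falls off the work surface, if the arm or the gripper's body presses on something with over 40 N, if the wrist force passes 120 N, or if a joint passes its speed limit or range.

## Working session

There is one attempt and no reset: what is moved stays moved. The work goes in short steps, Python scripts to look and compute and a tool call to move; the robot and the scene stay as the last step left them, time stands still between calls to the robot, and variables do not carry over. Pictures are saved under pics/ and viewed, at most 10 in all, crops included, and the job is handed in when it is done.

Besides the shell and the picture viewer there is one more tool, called after "Call:" in YAML: its name, and indented under it one key for each argument. send_rows: Moves the arm, as the interface text tells. Its arguments: {"type":"object","properties":{"deltas":{"type":"array"},"force":{"type":"number"}},"required":["deltas"]}

```bash
mkdir -p pics; cat > h.py <<'E'
from rig import *
import numpy as np, cv2
def K(n):
    p=camera_params(n); f=200/np.tan(np.radians(p["vertical_fov"])/2)
    return p,f
def world(n,d,u,v):
    "pixels+depth -> world"
    p,f=K(n); C=np.array([[f,0,p["cx"]],[0,f,p["cy"]],[0,0,1.]])
    q=cv2.undistortPoints(np.float64(np.c_[u,v])[:,None],C,np.array([0.,0,0,0,0])if 0 else np.array([p["k1"],0,0,0,0.]))[:,0]
    z=d[np.int32(v),np.int32(u)].astype(float)
    X=np.c_[q*z[:,None],z]
    return (X-np.array(p["t"]))@np.array(p["R"])
E
python3 - <<'E'
from h import *
for n in("scene","top"):
    a,d=read_camera(n); cv2.imwrite(f"pics/{n}0.png",a[:,:,::-1]); np.savez(f"{n}0.npz",a=a,d=d)
    p,f=K(n);print(n,f,p)
s=state();print(s["time_s"],s["tcp_pos"],s["orientation"],s["grip_width"],s["force"])
E
```

```text
scene 447.9799127041089 {'vertical_fov': 48.11661155674176, 'cx': 318.67029130084086, 'cy': 208.7657066211046, 'k1': -0.07389010629400332, 'R': array([[-7.14490339e-01,  6.99644999e-01, -6.56943911e-04],
       [ 4.47123712e-01,  4.55888351e-01, -7.69575336e-01],
       [-5.38130042e-01, -5.50147878e-01, -6.38555691e-01]]), 't': array([ 0.36840386, -0.13757982,  1.63926057])}
top 470.7466273069818 {'vertical_fov': 46.037103744370484, 'cx': 323.0579201042865, 'cy': 198.56596402356448, 'k1': -0.10620675831027448, 'R': array([[-0.02575122, -0.99943488, -0.0216054 ],
       [-0.998218  ,  0.02687165, -0.05327978],
       [ 0.05383025,  0.02019488, -0.99834587]]), 't': array([0.01879311, 0.51711425, 1.3119252 ])}
0.1 [ 0.19066402 -0.48876917  0.23069408] [[ 9.31681693e-01  3.63275545e-01 -3.19122002e-04]
 [ 3.63275635e-01 -9.31680748e-01  1.34045324e-03]
 [ 1.89634054e-04 -1.36480499e-03 -9.99999051e-01]] 0.08568972014906535 [-0.14317361 -0.41040903 -0.25295743]
```

View pics/top0.png

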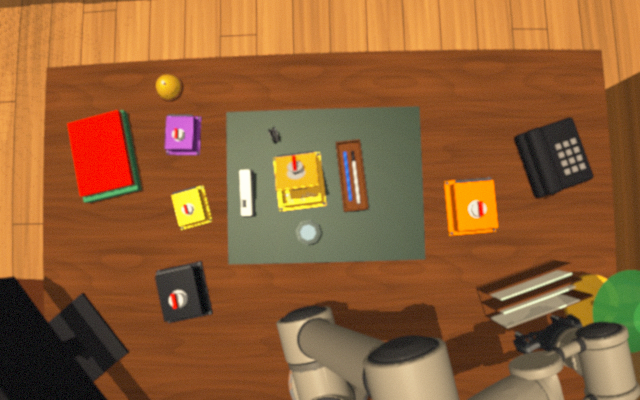

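View pics/scene0.png

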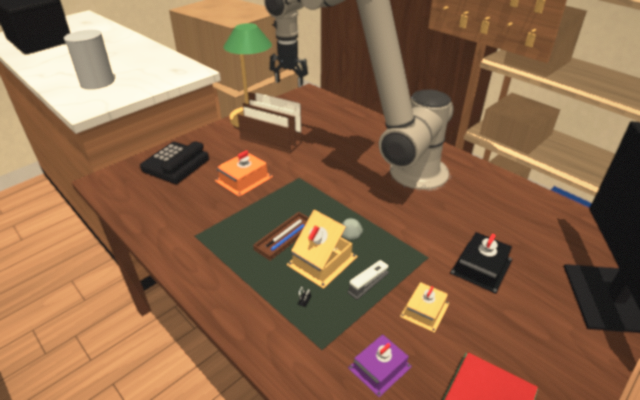

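The brass box is at about (300,182) in the top view, with its hinge at the far side and its free edge towards the robot. The stapler (247,193) is on its left, the tray (352,176) on its right, the paperweight (308,233) nearer, and the clip (274,134) farther away. The other boxes, including the small yellow one at (191,208), are decoys.

```bash
python3 - <<'E'
from h import *
def pts(n,box,m):
    z=np.load(n+"0.npz");a,d=z["a"],z["d"]
    hsv=cv2.cvtColor(a,cv2.COLOR_RGB2HSV); v,u=np.nonzero(m(hsv)&(d>0)); k=(u>box[0])&(u<box[1])&(v>box[2])&(v<box[3])
    return world(n,d,u[k],v[k])
yel=lambda h:(h[...,0]>15)&(h[...,0]<35)&(h[...,1]>110)&(h[...,2]>90)
red=lambda h:((h[...,0]<8)|(h[...,0]>172))&(h[...,1]>150)&(h[...,2]>110)
for n,b in(("top",(265,332,140,220)),("scene",(285,360,205,290))):
    P=pts(n,b,yel); print(n,len(P),P.min(0),P.max(0))
    fl=P[P[:,2]<.012]
    if len(fl)>10: print(" flange",len(fl),cv2.minAreaRect(np.float32(fl[:,:2])))
    # lid plane ransac
    Q=P[P[:,2]>.065]; rng=np.random.default_rng(0);best=None
    for _ in range(500):
        a=Q[rng.choice(len(Q),3,False)]; nn=np.cross(a[1]-a[0],a[2]-a[0]); L=np.linalg.norm(nn)
        if L<1e-5: continue
        nn/=L; k=abs((Q-a[0])@nn)<.003
        if best is None or k.sum()>best.sum(): best=k
    I=Q[best];c=I.mean(0);nn=np.linalg.svd(I-c)[2][2];nn*=np.sign(nn[2]);
    print(" lid",len(Q),len(I),"n",nn,"tilt",np.arccos(nn[2]),"dir",np.degrees(np.arctan2(nn[1],nn[0])),"c",c,I.min(0),I.max(0))
    print(" lowest-x edge pts",I[I[:,2]>I[:,2].max()-.008].mean(0))
    R=pts(n,b,red);print(" red",len(R),R.mean(0),R.min(0),R.max(0))
    A=pts(n,b,lambda h:h[...,0]>=0);
    print(" box pts z 5..",A[A[:,2]<.01][:,:2].min(0))
z=np.load("top0.npz");d=z["d"]
for nm,bx in(("stapler",(236,258,165,220)),("tray",(332,372,136,214)),("pw",(292,324,218,248)),("clip",(265,285,124,146))):
    P=pts("top",bx,lambda h:h[...,0]>=0);P=P[P[:,2]>.012];print(nm,P.min(0),P.max(0))
E
```

```text
top 2438 [ 0.48563127 -0.00316189 -0.00552401] [0.65552073 0.14698501 0.15073375]
 flange 1103 ((0.570232629776001, 0.07226254045963287), (0.1609942466020584, 0.14191550016403198), 5.663234233856201)
 lid 1050 957 n [0.66084432 0.06569249 0.74764248] tilt 0.7262913102073604 dir 5.676946085290495 c [0.58146137 0.07084552 0.11031268] [0.53500979 0.0143553  0.06502458] [0.63718801 0.12953304 0.14935968]
 lowest-x edge pts [0.54354291 0.06852952 0.14411098]
 red 41 [0.60268021 0.07448428 0.14629402] [0.58769088 0.06923281 0.12209435] [0.62658311 0.08144615 0.15770371]
 box pts z 5.. [ 0.4594497  -0.02158803]
scene 2933 [ 0.41297713 -0.11654853 -0.00477161] [0.66057866 0.14758887 0.15475411]
 flange 781 ((0.5362593531608582, 0.01644057035446167), (0.25057893991470337, 0.2443811595439911), 5.572628021240234)
 lid 1350 1143 n [0.66028102 0.06767758 0.74796304] tilt 0.7258084837467196 dir 5.852273472041118 c [0.58955016 0.07536074 0.10511117] [0.53882148 0.01329834 0.0651399 ] [0.64130885 0.13176583 0.14838705]
 lowest-x edge pts [0.54735496 0.06861119 0.14349862]
 red 61 [0.61151538 0.07731003 0.14009062] [0.59312105 0.070534   0.12481616] [0.62642669 0.08253515 0.15442242]
 box pts z 5.. [ 0.30795193 -0.18820671]
stapler [0.47398143 0.20297945 0.01209701] [0.60420895 0.23705998 0.05510395]
tray [ 0.48033022 -0.12055688  0.01200079] [ 0.68390267 -0.03530247  0.02818941]
pw [0.39117831 0.01322177 0.01745208] [0.45824043 0.08296797 0.04875412]
clip [0.68456183 0.12362533 0.01226751] [0.72615024 0.15483973 0.04418538]
```

Call:
send_rows:
  deltas:
    - {"jaw": -1,"slide": [0.2,0.2,0.1],"yaw": 0.04}
    - {"jaw": -1,"slide": [0.9,1.0,0.1],"yaw": 0.45}
    - {"jaw": -1,"slide": [0.9,1.0,0.1],"yaw": 0.45}
    - {"jaw": -1,"slide": [0.9,1.0,0.1],"yaw": 0.45}
    - {"jaw": -1,"slide": [0.9,1.0,0.1],"yaw": 0.45}
    - {"jaw": -1,"slide": [0.9,1.0,0.1],"yaw": 0.45}
    - {"jaw": -1,"slide": [0.9,1.0,0.1],"yaw": 0.45}
    - {"jaw": -1,"slide": [0.9,1.0,0.1],"yaw": 0.45}
    - {"jaw": -1,"slide": [0.9,1.0,0.1],"yaw": 0.45}
    - {"jaw": -1,"slide": [0.9,1.0,0.1],"yaw": 0.45}
    - {"jaw": -1,"slide": [0.9,1.0,0.1],"yaw": 0.45}
    - {"jaw": -1,"slide": [0.9,1.0,0.1],"yaw": 0.45}
  force: 60

```text
time_s: 1.1
tcp_pos: [0.3707, -0.2888, 0.251]
orientation: [[-0.22, 0.976, -0.0], [0.976, 0.22, 0.001], [0.001, -0.0, -1.0]]
force: [0.0, -0.3, 0.3]
grip_width: -0.0001
grasp_force: 0.0
```

Call:
send_rows:
  deltas:
    - {"jaw": -1,"slide": [0.92,1.0,0.1],"yaw": 0.46}
    - {"jaw": -1,"slide": [0.92,1.0,0.1],"yaw": 0.46}
    - {"jaw": -1,"slide": [0.92,1.0,0.1],"yaw": 0.46}
    - {"jaw": -1,"slide": [0.92,1.0,0.1],"yaw": 0.46}
    - {"jaw": -1,"slide": [0.92,1.0,0.1],"yaw": 0.46}
    - {"jaw": -1,"slide": [0.92,1.0,0.1],"yaw": 0.46}
    - {"jaw": -1,"slide": [0.92,1.0,0.1],"yaw": 0.46}
    - {"jaw": -1,"slide": [0.92,1.0,0.1],"yaw": 0.46}
    - {"jaw": -1,"slide": [0.92,1.0,0.1],"yaw": 0.46}
    - {"jaw": -1,"slide": [0.92,1.0,0.1],"yaw": 0.46}
    - {"jaw": -1,"slide": [0.92,1.0,0.1],"yaw": 0.46}
    - {"jaw": -1,"slide": [0.92,1.0,0.1],"yaw": 0.46}

```text
time_s: 2.1
tcp_pos: [0.5546, -0.0889, 0.2707]
orientation: [[-0.995, -0.096, -0.001], [-0.096, 0.995, 0.0], [0.001, 0.001, -1.0]]
force: [0.4, -0.3, 0.2]
grip_width: -0.0001
grasp_force: 0.0
```

Call:
send_rows:
  deltas:
    - {"jaw": -1,"slide": [0.01,0.8,-0.1],"yaw": 0.0}
    - {"jaw": -1,"slide": [0.01,0.8,-0.1],"yaw": 0.0}
    - {"jaw": -1,"slide": [0.01,0.8,-0.1],"yaw": 0.0}
    - {"jaw": -1,"slide": [0.01,0.8,-0.1],"yaw": 0.0}
    - {"jaw": -1,"slide": [0.01,0.8,-0.1],"yaw": 0.0}
    - {"jaw": -1,"slide": [0.01,0.8,-0.3],"yaw": 0.0}
    - {"jaw": -1,"slide": [0.01,0.8,-0.5],"yaw": 0.0}
    - {"jaw": -1,"slide": [0.01,0.8,-0.58],"yaw": 0.0}
    - {"jaw": -1,"slide": [0.01,0.8,-0.58],"yaw": 0.0}

```text
time_s: 2.85
tcp_pos: [0.5538, 0.0706, 0.1506]
orientation: [[-0.996, -0.089, -0.01], [-0.089, 0.996, 0.0], [0.01, 0.001, -1.0]]
force: [0.2, 0.4, 0.1]
grip_width: -0.0001
grasp_force: 0.0
```

```bash
python3 - <<'E'
from h import *
a,d=read_camera("scene"); cv2.imwrite("pics/s1.png",cv2.resize(a[180:310,230:400,::-1],None,fx=4,fy=4))
print(state()["tcp_pos"],state()["force"])
E
```

```text
[0.55553573 0.07055336 0.15347261] [ 0.90141559 -0.70391215 -0.01729597]
```

View pics/s1.png

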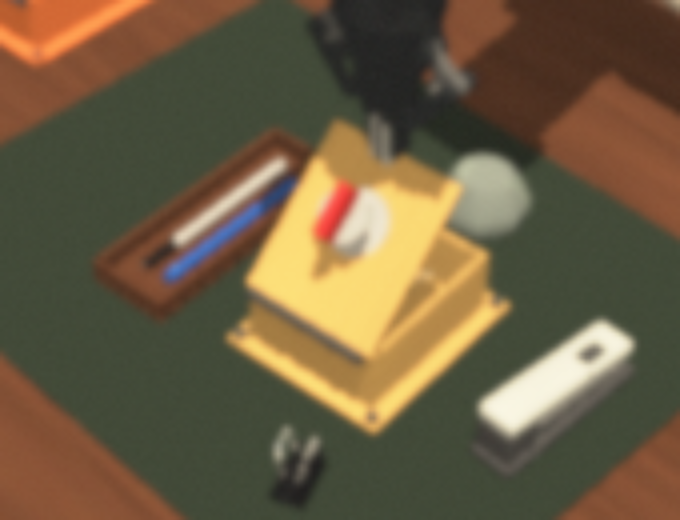

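The closed fingertip is over the lid, just inside its free edge (crop about (385,150)), and well clear of the wing. Next I ease the lid down along its arc.

Call:
send_rows:
  deltas:
    - {"jaw": -1,"slide": [0,0,-0.03],"yaw": 0}
    - {"jaw": -1,"slide": [0,0,-0.055],"yaw": 0}
    - {"jaw": -1,"slide": [-0.015,-0.001,-0.072],"yaw": 0}
    - {"jaw": -1,"slide": [-0.03,-0.003,-0.09],"yaw": 0}
    - {"jaw": -1,"slide": [-0.05,-0.005,-0.115],"yaw": 0}
    - {"jaw": -1,"slide": [-0.07,-0.007,-0.14],"yaw": 0}
    - {"jaw": -1,"slide": [-0.085,-0.008,-0.167],"yaw": 0}
    - {"jaw": -1,"slide": [-0.1,-0.01,-0.195],"yaw": 0}
    - {"jaw": -1,"slide": [-0.115,-0.011,-0.222],"yaw": 0}
    - {"jaw": -1,"slide": [-0.13,-0.013,-0.25],"yaw": 0}
    - {"jaw": -1,"slide": [-0.14,-0.014,-0.28],"yaw": 0}
    - {"jaw": -1,"slide": [-0.15,-0.015,-0.31],"yaw": 0}

```text
time_s: 3.9
tcp_pos: [0.5261, 0.0678, 0.0925]
orientation: [[-0.996, -0.089, -0.001], [-0.089, 0.996, 0.0], [0.001, 0.0, -1.0]]
force: [-0.2, -0.4, 2.3]
grip_width: -0.0
grasp_force: 1.2
```

Call:
send_rows:
  deltas:
    - {"jaw": -1,"slide": [-0.005,0,-0.025],"yaw": 0}
    - {"jaw": -1,"slide": [-0.01,-0.001,-0.05],"yaw": 0}
    - {"jaw": -1,"slide": [-0.015,-0.001,-0.075],"yaw": 0}
    - {"jaw": -1,"slide": [-0.02,-0.002,-0.1],"yaw": 0}
    - {"jaw": -1,"slide": [-0.025,-0.002,-0.12],"yaw": 0}
    - {"jaw": -1,"slide": [-0.03,-0.003,-0.135],"yaw": 0}
    - {"jaw": -1,"slide": [-0.03,-0.003,-0.145],"yaw": 0}
    - {"jaw": -1,"slide": [-0.03,-0.003,-0.15],"yaw": 0}
    - {"jaw": -1,"slide": [-0.03,-0.003,-0.15],"yaw": 0}

```text
time_s: 4.65
tcp_pos: [0.5207, 0.0673, 0.0631]
orientation: [[-0.996, -0.089, -0.0], [-0.089, 0.996, 0.0], [0.0, 0.0, -1.0]]
force: [0.3, 0.8, 0.1]
grip_width: 0.0002
grasp_force: 0.0
```

Call:
send_rows:
  deltas:
    - {"jaw": -1,"slide": [0,0,-0.004],"yaw": 0}
    - {"jaw": -1,"slide": [0,0,-0.008],"yaw": 0}
    - {"jaw": -1,"slide": [0,0,-0.01],"yaw": 0}
    - {"jaw": -1,"slide": [0,0,-0.01],"yaw": 0}

```text
time_s: 4.98
tcp_pos: [0.5205, 0.0672, 0.0612]
orientation: [[-0.996, -0.089, -0.0], [-0.089, 0.996, 0.0], [0.0, 0.0, -1.0]]
force: [0.5, 0.7, 1.1]
grip_width: -0.0003
grasp_force: 0.4
```

Call:
send_rows:
  deltas:
    - {"jaw": -1,"slide": [0,0,-0.003],"yaw": 0}
    - {"jaw": -1,"slide": [0,0,-0.006],"yaw": 0}
    - {"jaw": -1,"slide": [0,0,-0.006],"yaw": 0}

```text
time_s: 5.23
tcp_pos: [0.5206, 0.0672, 0.061]
orientation: [[-0.996, -0.089, 0.0], [-0.089, 0.996, -0.0], [-0.0, -0.0, -1.0]]
force: [-2.6, -0.8, 10.3]
grip_width: 0.0
grasp_force: 5.1
```

Call:
send_rows:
  deltas:
    - {"jaw": -1,"slide": [-0.02,0,0.05],"yaw": 0}
    - {"jaw": -1,"slide": [-0.05,0,0.25],"yaw": 0}
    - {"jaw": -1,"slide": [-0.2,0,0.45],"yaw": 0}
    - {"jaw": 0.2,"slide": [-0.3,0,0.5],"yaw": 0}
    - {"jaw": 0.2,"slide": [-0.5,0,0.5],"yaw": 0}
    - {"jaw": 0.2,"slide": [-0.5,0,0.5],"yaw": 0}

```text
time_s: 5.73
tcp_pos: [0.4124, 0.0677, 0.1597]
orientation: [[-0.996, -0.09, -0.008], [-0.09, 0.996, 0.0], [0.008, 0.001, -1.0]]
force: [0.7, -0.6, 0.5]
grip_width: 0.0355
grasp_force: 0.0
```

```bash
python3 - <<'E'
from h import *
for n,b in(("scene",(285,360,205,290)),("top",(265,332,140,220))):
    a,d=read_camera(n)
    h=cv2.cvtColor(a,cv2.COLOR_RGB2HSV);v,u=np.nonzero(((h[...,0]<8)|(h[...,0]>172))&(h[...,1]>130)&(h[...,2]>90)&(d>0))
    k=(u>b[0])&(u<b[1])&(v>b[2])&(v<b[3]);R=world(n,d,u[k],v[k]);T=R[R[:,2]>.098]
    print(n,len(R),R.mean(0),R.min(0),R.max(0),"top",len(T),T.mean(0),cv2.minAreaRect(np.float32(T[:,:2])))
    v,u=np.nonzero((h[...,0]>15)&(h[...,0]<35)&(h[...,1]>110)&(d>0));k=(u>b[0])&(u<b[1])&(v>b[2])&(v<b[3]);P=world(n,d,u[k],v[k])
    L=P[(P[:,2]>.05)&(P[:,2]<.07)];print(" lid",len(L),cv2.minAreaRect(np.float32(L[:,:2])),L[:,2].mean())
    cv2.imwrite(f"pics/c_{n}.png",cv2.resize(a[b[2]:b[3],b[0]:b[1],::-1],None,fx=6,fy=6))
s=state();print(s["tcp_pos"],s["force"],s["grip_width"],s["time_s"])
E
```

```text
scene 64 [0.56076754 0.06989541 0.09791568] [ 4.56840498e-01 -1.38473552e-02  2.78262856e-04] [0.58167762 0.07686243 0.10819165] top 43 [0.5631392  0.07207216 0.10416954] ((0.5620952248573303, 0.07165597379207611), (0.039198316633701324, 0.009542260318994522), 5.27025032043457)
 lid 1109 ((0.5771474838256836, 0.07114703953266144), (0.14204397797584534, 0.11271028220653534), 5.6234965324401855) 0.061149994696171904
top 44 [0.5571876  0.06940757 0.10444511] [0.54003679 0.06544824 0.09277896] [0.5742816  0.07380241 0.11149829] top 42 [0.55799726 0.06947683 0.1048846 ] ((0.5580912232398987, 0.06966135650873184), (0.008363251574337482, 0.03228416666388512), 89.26180267333984)
 lid 1695 ((0.5717589855194092, 0.0711299479007721), (0.13458244502544403, 0.11055707186460495), 5.6421003341674805) 0.060391259445090696
[0.41942503 0.06737449 0.16069267] [ 0.87771808 -0.3544594   0.37311055] 0.050599277969768555 5.8333
```

View pics/c_scene.png

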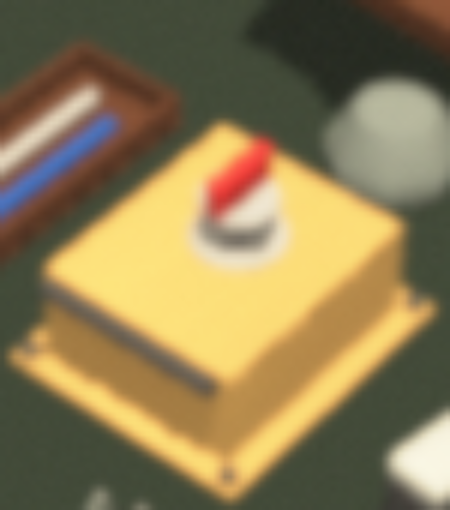

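The lid is shut and level, with its top at 61 mm. The wing runs along box x, centred at about (240,180) in the crop, or (0.560, 0.071) in world coordinates.

Call:
send_rows:
  deltas:
    - {"jaw": 0.1,"slide": [0.2,0.018,0],"yaw": 0.003}
    - {"jaw": 0.1,"slide": [0.4,0.018,0],"yaw": 0.003}
    - {"jaw": 0.1,"slide": [0.6,0.018,0],"yaw": 0.003}
    - {"jaw": 0.1,"slide": [0.7,0.018,0],"yaw": 0.003}
    - {"jaw": 0.1,"slide": [0.7,0.018,-0.05],"yaw": 0.003}
    - {"jaw": 0.1,"slide": [0.7,0.018,-0.15],"yaw": 0.003}
    - {"jaw": 0.1,"slide": [0.7,0.018,-0.25],"yaw": 0.003}
    - {"jaw": 0.1,"slide": [0.7,0.018,-0.32],"yaw": 0.003}
    - {"jaw": 0.1,"slide": [0.7,0.018,-0.355],"yaw": 0.003}
    - {"jaw": 0.1,"slide": [0.7,0.018,-0.355],"yaw": 0.003}
    - {"jaw": 0.1,"slide": [0.7,0.018,-0.355],"yaw": 0.003}

```text
time_s: 6.75
tcp_pos: [0.5609, 0.0708, 0.0891]
orientation: [[-0.995, -0.098, -0.0], [-0.098, 0.995, 0.0], [0.0, 0.0, -1.0]]
force: [-0.6, -0.2, 0.3]
grip_width: 0.0469
grasp_force: 0.0
```

```bash
python3 - <<'E'
from h import *
a,d=read_camera("scene"); cv2.imwrite("pics/s2.png",cv2.resize(a[180:310,230:400,::-1],None,fx=4,fy=4))
s=state();print(s["tcp_pos"],s["force"],s["wrist_torque"],s["grip_width"],s["joints"])
E
```

```text
[0.56133951 0.07086054 0.08975518] [-0.27483927  0.45160873  0.41365497] [-0.00174935  0.02797302  0.0412552 ] 0.04662266727464821 [-5.68812136e-01  3.21436567e+01  9.13488793e+01  6.52199272e-03
  5.64384841e+01 -9.62141685e+01]
```

View pics/s2.png

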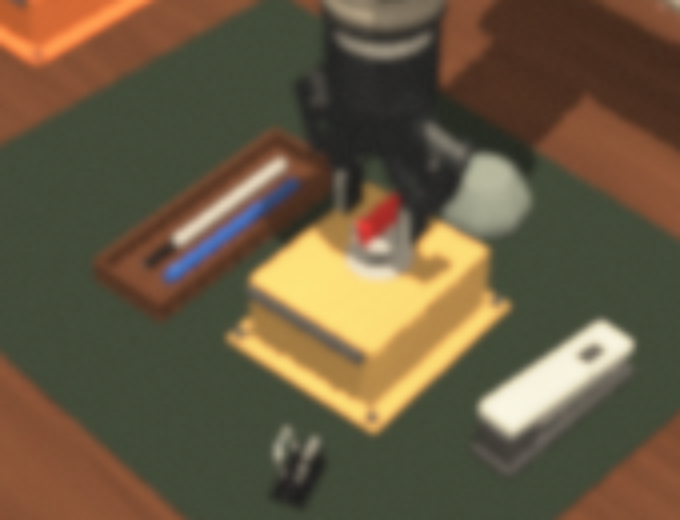

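The fingers straddle the wing evenly at about (375,215), with everything else clear. Next I close gently.

Call:
send_rows:
  deltas:
    - {"jaw": -0.4,"slide": [0,0,0],"yaw": 0}
    - {"jaw": -0.6,"slide": [0,0,0],"yaw": 0}
    - {"jaw": -0.8,"slide": [0,0,0],"yaw": 0}
    - {"jaw": -1,"slide": [0,0,0],"yaw": 0}
    - {"jaw": -1,"slide": [0,0,0],"yaw": 0}
    - {"jaw": -1,"slide": [0,0,0],"yaw": 0}
    - {"jaw": -1,"slide": [0,0,0],"yaw": 0}
    - {"jaw": -1,"slide": [0,0,0],"yaw": 0}
    - {"jaw": -1,"slide": [0,0,0],"yaw": 0}
  force: 35

```text
time_s: 7.55
tcp_pos: [0.5613, 0.07, 0.0898]
orientation: [[-0.995, -0.098, 0.001], [-0.098, 0.995, -0.001], [-0.001, -0.001, -1.0]]
force: [-0.1, -5.9, 3.2]
grip_width: 0.0091
grasp_force: 37.8
```

```bash
python3 -c "
from h import *
s=state();print(s['tcp_pos'],s['force'],s['wrist_torque'],s['grip_width'],s['grasp_force'])"
```

```text
[0.56129945 0.07000438 0.08976352] [-0.1077472  -5.85589731  3.19272457] [-0.85463205 -0.02801014  0.03114371] 0.009136380976731409 37.830601930618286
```

Call:
send_rows:
  deltas:
    - {"jaw": -1,"slide": [0,-0.004,0],"yaw": 0}
    - {"jaw": -1,"slide": [0,-0.004,-0.005],"yaw": 0}
    - {"jaw": -1,"slide": [0,-0.004,-0.01],"yaw": 0}
    - {"jaw": -1,"slide": [0,-0.004,-0.015],"yaw": 0}
    - {"jaw": -1,"slide": [0,-0.004,-0.015],"yaw": 0}
    - {"jaw": -1,"slide": [0,-0.004,-0.015],"yaw": 0}

```text
time_s: 8.05
tcp_pos: [0.5612, 0.0699, 0.0862]
orientation: [[-0.995, -0.098, 0.001], [-0.098, 0.995, -0.0], [-0.001, -0.0, -1.0]]
force: [2.1, -3.8, 3.8]
grip_width: 0.009
grasp_force: 37.9
```

Call:
send_rows:
  deltas:
    - {"jaw": -1,"slide": [0,-0.003,-0.003],"yaw": 0}
    - {"jaw": -1,"slide": [0,-0.003,-0.003],"yaw": 0}
    - {"jaw": -1,"slide": [0,-0.003,-0.003],"yaw": 0}

```text
time_s: 8.3
tcp_pos: [0.5612, 0.0698, 0.0857]
orientation: [[-0.995, -0.098, 0.001], [-0.098, 0.995, 0.001], [-0.001, 0.0, -1.0]]
force: [3.5, -0.7, 4.5]
grip_width: 0.0089
grasp_force: 37.9
```

Call:
send_rows:
  deltas:
    - {"jaw": -1,"slide": [0,0,-0.003],"yaw": 0}
    - {"jaw": -1,"slide": [0,0,-0.003],"yaw": 0}
    - {"jaw": -1,"slide": [0,0,-0.003],"yaw": 0}

```text
time_s: 8.55
tcp_pos: [0.5612, 0.0697, 0.085]
orientation: [[-0.995, -0.098, 0.001], [-0.098, 0.995, 0.0], [-0.001, 0.0, -1.0]]
force: [4.3, 0.0, 4.2]
grip_width: 0.0089
grasp_force: 37.9
```

Call:
send_rows:
  deltas:
    - {"jaw": -1,"slide": [0.003,0,-0.003],"yaw": 0}
    - {"jaw": -1,"slide": [0.003,0,-0.003],"yaw": 0}
    - {"jaw": -1,"slide": [0.003,0,-0.003],"yaw": 0}

```text
time_s: 8.8
tcp_pos: [0.5612, 0.0697, 0.0842]
orientation: [[-0.995, -0.098, -0.0], [-0.098, 0.995, 0.0], [0.0, 0.0, -1.0]]
force: [2.8, -0.2, 4.0]
grip_width: 0.009
grasp_force: 38.0
```

Call:
send_rows:
  deltas:
    - {"jaw": -1,"slide": [0,0,-0.003],"yaw": 0}
    - {"jaw": -1,"slide": [0,0,-0.003],"yaw": 0}
    - {"jaw": -1,"slide": [0,0,-0.003],"yaw": 0}

```text
time_s: 9.05
tcp_pos: [0.5613, 0.0697, 0.084]
orientation: [[-0.995, -0.098, -0.0], [-0.098, 0.995, 0.0], [0.0, 0.0, -1.0]]
force: [1.3, 0.9, 8.3]
grip_width: 0.009
grasp_force: 38.3
```

```bash
python3 - <<'E'
from h import *
n,b="scene",(300,350,215,260)
a,d=read_camera(n);h=cv2.cvtColor(a,cv2.COLOR_RGB2HSV)
v,u=np.nonzero(((h[...,0]<8)|(h[...,0]>172))&(h[...,1]>130)&(h[...,2]>60)&(d>0))
k=(u>b[0])&(u<b[1])&(v>b[2])&(v<b[3]);R=world(n,d,u[k],v[k]);print(len(R),np.round(np.sort(R[:,2]),4)[::-1][:25],u[k].min(),u[k].max(),v[k].min(),v[k].max())
cv2.imwrite("pics/s3.png",cv2.resize(a[200:270,280:370,::-1],None,fx=8,fy=8,interpolation=cv2.INTER_CUBIC))
s=state();print(s["tcp_pos"],s["force"])
E
```

```text
30 [0.1026 0.1018 0.1016 0.1016 0.1016 0.1012 0.1006 0.1001 0.0987 0.0975
 0.0973 0.0972 0.0966 0.0956 0.0952 0.095  0.0942 0.0938 0.0935 0.092
 0.091  0.0909 0.0907 0.0889 0.0886] 319 323 234 241
[0.56125358 0.06969465 0.08398672] [1.66911016 0.38676924 7.63214621]
```

View pics/s3.png

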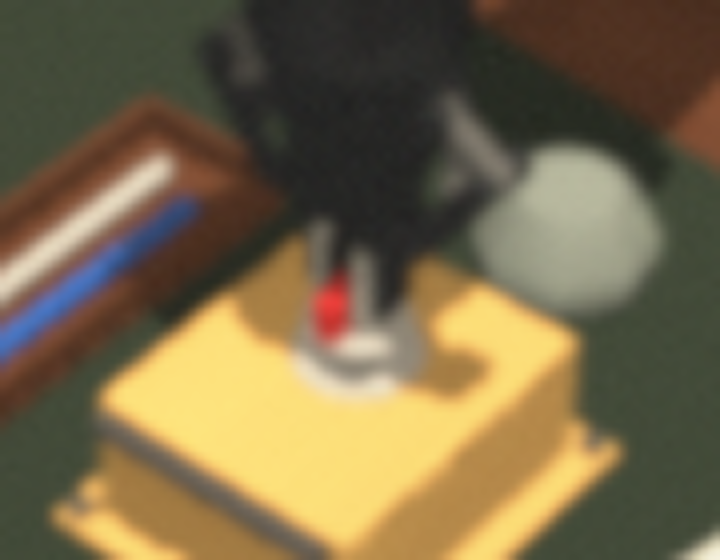

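The wing is visibly lower, by about 5 mm. The force jump at 5.7 mm of travel therefore looks like the pad. I'll add a touch more push and try a small clockwise turn.

Call:
send_rows:
  deltas:
    - {"jaw": -1,"slide": [0.001,0,-0.001],"yaw": 0}
    - {"jaw": -1,"slide": [0.001,0,-0.001],"yaw": -0.01}
    - {"jaw": -1,"slide": [0.001,0,-0.001],"yaw": -0.025}
    - {"jaw": -1,"slide": [0.001,0,-0.001],"yaw": -0.04}
    - {"jaw": -1,"slide": [0.001,0,-0.001],"yaw": -0.04}

```text
time_s: 9.52
tcp_pos: [0.5613, 0.0696, 0.0839]
orientation: [[-1.0, 0.03, -0.0], [0.03, 1.0, 0.0], [0.0, 0.0, -1.0]]
force: [0.9, 0.9, 8.6]
grip_width: 0.0088
grasp_force: 38.5
```

```bash
python3 -c "
from h import *
s=state();print(s['tcp_pos'],s['force'],s['wrist_torque'],s['grip_width'],s['orientation'][:,0])"
```

```text
[0.56132741 0.06964989 0.08387441] [0.88541449 0.93049322 8.57551141] [ 0.30896429 -0.20845426 -0.05471959] 0.00880074048721906 [-9.99559955e-01  2.96619020e-02  2.59180031e-04]
```

Call:
send_rows:
  deltas:
    - {"jaw": -1,"slide": [0,0,0],"yaw": -0.025}
    - {"jaw": -1,"slide": [0,0,0],"yaw": -0.05}
    - {"jaw": -1,"slide": [0,0,0],"yaw": -0.075}
    - {"jaw": -1,"slide": [0,0,0],"yaw": -0.1}
    - {"jaw": -1,"slide": [0,0,0],"yaw": -0.125}
    - {"jaw": -1,"slide": [0,0,0],"yaw": -0.15}
    - {"jaw": -1,"slide": [0,0,0],"yaw": -0.15}

```text
time_s: 10.1
tcp_pos: [0.5614, 0.0695, 0.0839]
orientation: [[-0.876, 0.482, -0.0], [0.482, 0.876, 0.0], [0.0, -0.0, -1.0]]
force: [0.7, 0.3, 6.7]
grip_width: 0.0093
grasp_force: 38.5
```

Call:
send_rows:
  deltas:
    - {"jaw": -1,"slide": [0,0,-0.0015],"yaw": -0.0}
    - {"jaw": -1,"slide": [0,0,-0.0015],"yaw": -0.025}
    - {"jaw": -1,"slide": [0,0,-0.0015],"yaw": -0.05}
    - {"jaw": -1,"slide": [0,0,-0.0015],"yaw": -0.075}
    - {"jaw": -1,"slide": [0,0,-0.0015],"yaw": -0.1}
    - {"jaw": -1,"slide": [0,0,-0.0015],"yaw": -0.125}
    - {"jaw": -1,"slide": [0,0,-0.0015],"yaw": -0.15}
    - {"jaw": -1,"slide": [0,0,-0.0015],"yaw": -0.15}

```text
time_s: 10.77
tcp_pos: [0.5614, 0.0693, 0.0838]
orientation: [[-0.562, 0.827, -0.0], [0.827, 0.562, -0.0], [-0.0, -0.0, -1.0]]
force: [1.0, -0.1, 9.3]
grip_width: 0.0092
grasp_force: 38.6
```

Call:
send_rows:
  deltas:
    - {"jaw": -1,"slide": [0,0,0],"yaw": -0.025}
    - {"jaw": -1,"slide": [0,0,0],"yaw": -0.05}
    - {"jaw": -1,"slide": [0,0,0],"yaw": -0.075}
    - {"jaw": -1,"slide": [0,0,0],"yaw": -0.1}
    - {"jaw": -1,"slide": [0,0,0],"yaw": -0.125}
    - {"jaw": -1,"slide": [0,0,0],"yaw": -0.15}
    - {"jaw": -1,"slide": [0,0,0],"yaw": -0.168}
    - {"jaw": -1,"slide": [0,0,0],"yaw": -0.168}
    - {"jaw": -1,"slide": [0,0,0],"yaw": -0.168}

```text
time_s: 11.52
tcp_pos: [0.5612, 0.0691, 0.0838]
orientation: [[-0.073, 0.997, -0.0], [0.997, 0.073, -0.001], [-0.001, -0.0, -1.0]]
force: [-0.3, -1.1, 8.8]
grip_width: 0.0089
grasp_force: 38.7
```

```bash
python3 -c "
from h import *
s=state();print(s['tcp_pos'],s['force'],s['wrist_torque'],s['grip_width'],np.degrees(np.arctan2(s['orientation'][1,0],s['orientation'][0,0])))"
```

```text
[0.56121501 0.06914636 0.08376114] [-0.31768134 -1.09355402  8.84823378] [-0.20680611 -0.09941108 -0.03265059] 0.008915183922701653 94.19170458735046
```

Call:
send_rows:
  deltas:
    - {"jaw": -1,"slide": [0,0,0.004],"yaw": 0}
    - {"jaw": -1,"slide": [0,0,0.008],"yaw": 0}
    - {"jaw": -1,"slide": [0,0,0.012],"yaw": 0}
    - {"jaw": -1,"slide": [0,0,0.014],"yaw": 0}
    - {"jaw": -1,"slide": [0,0,0.014],"yaw": 0}

```text
time_s: 11.93
tcp_pos: [0.5612, 0.0692, 0.0858]
orientation: [[-0.073, 0.997, -0.001], [0.997, 0.073, -0.0], [-0.0, -0.001, -1.0]]
force: [-0.3, -3.2, 3.9]
grip_width: 0.0088
grasp_force: 37.9
```

Call:
send_rows:
  deltas:
    - {"jaw": -1,"slide": [0,0,0.003],"yaw": 0}
    - {"jaw": -0.7,"slide": [0,0,0.003],"yaw": 0}
    - {"jaw": -0.5,"slide": [0,0,0.003],"yaw": 0}
    - {"jaw": -0.2,"slide": [0,0,0.003],"yaw": 0}
    - {"jaw": 0,"slide": [0,0,0.003],"yaw": 0}
    - {"jaw": 0,"slide": [0,0,0.003],"yaw": 0}
    - {"jaw": 0,"slide": [0,0,0.05],"yaw": 0}
    - {"jaw": 0,"slide": [0,0,0.15],"yaw": 0}
    - {"jaw": 0,"slide": [0,0,0.35],"yaw": 0}
    - {"jaw": 0,"slide": [0,0,0.5],"yaw": 0}
    - {"jaw": 0,"slide": [-0.2,0,0.6],"yaw": 0}
    - {"jaw": 0,"slide": [-0.4,0,0.6],"yaw": 0}

```text
time_s: 12.93
tcp_pos: [0.4853, 0.0693, 0.2103]
orientation: [[-0.073, 0.997, 0.009], [0.997, 0.073, -0.0], [-0.001, 0.009, -1.0]]
force: [-0.3, -0.9, 0.0]
grip_width: 0.0428
grasp_force: 0.0
```

Call:
send_rows:
  deltas:
    - {"jaw": 0,"slide": [-0.2,0,0.1],"yaw": 0}
    - {"jaw": 0,"slide": [-0.3,0,0.1],"yaw": 0}
    - {"jaw": 0,"slide": [-0.3,0,0.1],"yaw": 0}

```text
time_s: 13.18
tcp_pos: [0.419, 0.0698, 0.2278]
orientation: [[-0.074, 0.997, 0.001], [0.997, 0.074, 0.0], [-0.0, 0.001, -1.0]]
force: [0.4, 0.7, -0.3]
grip_width: 0.0427
grasp_force: 0.0
```

```bash
python3 - <<'E'
from h import *
for n,b in(("scene",(300,350,215,260)),("top",(280,315,155,205))):
    a,d=read_camera(n);h=cv2.cvtColor(a,cv2.COLOR_RGB2HSV)
    v,u=np.nonzero(((h[...,0]<8)|(h[...,0]>172))&(h[...,1]>130)&(h[...,2]>60)&(d>0))
    k=(u>b[0])&(u<b[1])&(v>b[2])&(v<b[3]);R=world(n,d,u[k],v[k]);T=R[R[:,2]>.095];print(n,len(R),T.mean(0) if len(T) else 0,cv2.minAreaRect(np.float32(T[:,:2])) if len(T) else 0)
    if n=="scene":cv2.imwrite("pics/s4.png",cv2.resize(a[180:310,230:400,::-1],None,fx=4,fy=4))
s=state();print(s["tcp_pos"],s["force"],s["time_s"])
E
```

```text
scene 60 [0.56480647 0.07295276 0.10110696] ((0.5642421245574951, 0.07142043858766556), (0.009744803421199322, 0.03610040992498398), 6.939488410949707)
top 47 [0.55896421 0.06856792 0.10230138] ((0.5593450665473938, 0.06975089013576508), (0.034504152834415436, 0.007984575815498829), 89.63990020751953)
[0.42273687 0.06953147 0.22717225] [ 0.54358067 -0.68632329 -0.03132884] 13.2833
```

View pics/s4.png

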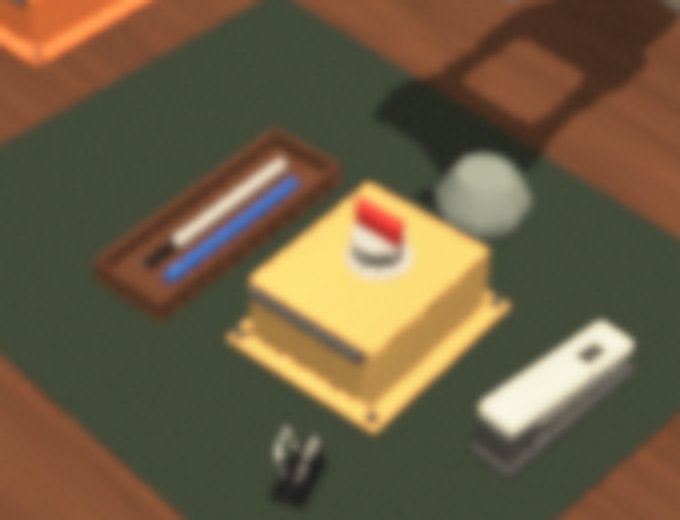

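The wing at about (380,222) is now across the box and sits about 2 to 3 mm lower than when released, which fits a caught cam. The lid is shut and the other items haven't moved.

```bash
python3 -c "
from rig import *
print(finish_job())"
```

```text
the job is handed in; nothing more can be done
None
```

The lid is shut and the fastener has been pressed, turned about 91° clockwise and let go. The last picture shows the wing across the box, sitting about 2–3 mm low as a caught cam should. The job is handed in, but no verdict came back.

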